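# Gauge the depth of the honing-steel socket

### The arm

A 7-joint arm with a two-finger parallel gripper is mounted at the origin on a cart in front of the work surface, level with it; the furniture and walls round the work are solid. World frame = base frame: x ahead of the robot, y to its left, z up, the work surface at z = 0. Lengths are in m, angles in rad, forces in N, time in s.
With the tool pointing down it reaches from about 0.4 to 0.875 m from the base axis. Payload 19.3 kg.
Tool frame: the origin (TCP) lies at the very end of the fingers, on their centre line; the grasp point (between the pads) lies 19 mm behind it; z points along the fingers, y is the line along which they close (so a half turn about z gives the same grasp; the last joint's range is limited). The gripper opens to 85 mm and grips with 20 to 120 N. Pads are 22 mm wide; open, the fingers measure 114 mm over their backs; the gripper's body (76 mm by 85 mm) begins 54 mm behind the grasp point. The pads swing forward as they close: fully open they stand 13 mm farther back than shut.
Start: joints at [1.16, 0.521, -0.036, 1.599, 0.021, 1.021, -0.113], TCP at [0.209, -0.589, 0.231] pointing down, gripper open.
Joint ranges: [-2.91, 2.91], [-0.3, 2.13], [-1.5, 1.42], [0.17, 2.43], [-1.26, 4.41], [0.16, 1.93], [-2.52, 2.52]. Speed limits (rad/s): [1.89, 1.89, 2.39, 2.39, 3.01, 3.01, 3.01].

### API

Orientations are given as [roll, pitch, yaw] about the fixed x, y, z axes, in that order (R = Rz(yaw) Ry(pitch) Rx(roll)).
In Python, from workcell import bot gives the robot as it stands.
- The arm moves only by the tool servo_tool, never from a script. Its argument "plan" is a list of rows, each a list of 7 numbers: the finger opening in cm, from 0 to 8.54, then the shift along the tool's x, y, z in cm, then the turn, a rotation vector about the tool's x, y, z in degrees. In form: [[fingers, x, y, z, wx, wy, wz], ...]. A call has 1 to 10 rows; each row is the pose to reach, as a shift and turn from the pose commanded when the call began, along the tool's axes at that moment; what a row does not reach only later rows make up. A row lasts 1/10 s, in which the tool goes at most 50 mm and 8.59 degrees, less where a joint would pass 70% of its speed; a pose out of reach is approached as far as the arm can. A call with a gripper value outside its range is refused whole. The fingers move at their own pace and stop on an object; "force" is the grip in N (left out, the last holds). Time passes only in rows, so rows that repeat a pose let the fingers close. It gives the time, the measured TCP pose, the force, the opening and the grip force at its end, in the units of the state.
- bot.observe(): the state, without advancing time (a new reading comes with each control period).
- bot.grab_frame(name): name is "scene" or "side" or "wrist"; returns a dict with "frame" (400x640x3 uint8, blue, green, red), "mtx" (3x3 intrinsics, pixels), "R" (3x3) and "t" (3): a world point X has camera coordinates R X + t; the wrist camera has in their place "T_tool_cam" (4x4, takes a point from camera to tool coordinates, whose origin is the TCP and whose axes are the flange's). Camera axes: x right, y down, z forward; pixel columns grow to the right and rows downward; lengths in m; the calibration is good to about 2 mm. A picture is of the moment at which its call begins: read the wrist's pose just before it. There is no depth.
- bot.job_done(): hands the job in; it is judged then, once.
The state is a dict: "clock": time; "qpos": joint angles; "qd": joint speeds; "joint_efforts": joint torques, N m; "position": TCP position; "tool_rot": TCP orientation; "force": force on the tool from outside, world axes, zero at the start; "moment": the same for the moment, N m; "grip_width": finger opening in m; "finger_force": force on a finger pad.
Only numpy, scipy, OpenCV 4.12 (cv2) and the standard library are available. Lean on these libraries where they do the work, as an engineer would, in place of code of your own. Each camera call takes 0.05 s, during which the arm holds its last target. There are 200 camera calls.

### The job

Find out how deep the socket in the wooden block is. Take the depth rod from its stand, slide it upright into the socket against the drag until it rests on the bottom (press firmly but do not ram it) and let go of it; then slide the marker up its post until the pointer just meets the underside of the rod's disc, without lifting the rod off the bottom, and leave it there to show the exposed length. Do not disturb the other things on the worktop.

Things in the scene. Friction and masses are not known exactly. Their poses are not given: they have to be found in the camera images.
- socket_mouth (a point): centre of the socket's mouth, level with the block's top; axes as the block's. Blind bore, 14 mm across, 3 mm chamfer; depth unknown, 38 to 72 mm, different every time. From 15 mm down sprung shoes drag on the rod: roughly 5 to 15 N to push it, all the way; it does not sink of itself. On the bottom is a firm cork pad: the force rises by about 20 N a mm; over 40 N on it is ramming
- marker (a joint): height of the marker on its post, m: 0 lowest, growing upward to 0.060; starts between 0 and 0.007. It slides stiffly (about 3 N) and stays where it is left. The pointer's upper face is 20 mm above the block's top at 0 and rises with the joint
- pointer (a point): on the pointer's upper face, 15 mm from the socket's axis. The pointer is a flat steel finger, 10 mm wide and 4 mm thick, reaching level from the marker along the block's +y to 9 mm short of the socket's axis, so that it ends beside the rod's shaft and under its disc. Axes as the block's
- tab (a point): grip point on the marker's tab: a level dark steel bar 12 mm wide (along x), 16 mm high, reaching from the post along the block's -y to 80 mm from it, past the block's end (only the worktop below). This point is half-way up the bar, 62 mm from the post, 8 mm lower than the pointer's upper face. Axes as the block's
- rod_grip (a point): depth rod, loose, about 140 g, 160 mm long, at first upright in its stand: a steel shaft 12 mm in diameter, 105 mm long, bevelled tip; a steel disc 34 mm across, 5 mm thick; above it a dark wooden grip 22 mm in diameter, 50 mm long. This point is on the axis in the grip, 138 mm above the tip, 22 mm below the top; z points from tip to grip
- rod_disc (a point): centre of the underside of the rod's disc, 105 mm above its tip; with the rod bottomed, its height over the block's top is the exposed length
- rod_tip (a point): centre of the rod's tip face (the end of the shaft), on the axis; z points up the rod
- stand: fixed wooden stand 64 x 64 x 36 mm high; the rod's tip stands 6 mm above the worktop in its hole, 14 mm across and 30 mm deep; origin under its centre
- salt_shaker: loose glass salt shaker with a metal top, 44 mm across, 90 mm high, origin at its base; leave alone
- garlic: loose garlic bulb, 56 mm, origin at its base; leave alone
- tin_beans: loose low tin, 76 mm across, 58 mm high, origin at its base; leave alone
- pepper_mill: loose dark wooden pepper mill, 58 mm across, 150 mm high, origin at its base; leave alone
- spice_jar: loose spice jar, 45 mm across, 106 mm high, origin at its base; leave alone
- block: fixed wooden block, 70 (its x) x 140 (its y) x 90 mm high, top level; origin under its centre. A round vertical socket opens in its top 40 mm from the origin along +y; an aluminium scale post (8 x 20 mm, 84 mm tall above the block's top) stands on it 50 mm from the origin along -y and carries the dark steel marker
Not all that is in view belongs to the job. What is meant by the part that bears rod_grip is not purple, and is the larger of those in its own colour.

How it is judged:
On the way, in this order (a step that is already met when the one before it is completed fails the run):
1. the rod stands bottomed in the socket (tip within 3 mm of the bottom) and the robot has let go of it (z of socket_floor in the frame of rod_tip above -0.003 m and horizontal distance between rod_tip and socket_mouth below 0.004 m and contact force between rod and the fingers below 0.1 N), for 0.2 s.
2. with the rod still bottomed, the pointer's upper face is raised to the underside of the disc (within 3 mm below it) (z of socket_floor in the frame of rod_tip above -0.003 m and horizontal distance between rod_tip and socket_mouth below 0.004 m and z of rod_disc in the frame of pointer between -0.002 and 0.003 m), for 0.2 s.
At the end, for the whole second after the job is handed in: the rod stands upright in the socket with its tip on the bottom (within 3 mm), the pointer's upper face is within 3 mm below the underside of the disc (or touching it), and both are at rest (all of step 2 and angle between rod_grip's own z axis and vertical below 0.12 rad and linear speed of rod below 0.02 m/s).
It fails at once if the rod is rammed: more than 40 N on the bottom of the socket (contact force between rod and socket_floor above 40 N).
It fails at once if the rod is tipped over or dropped on its side (angle between rod_grip's own z axis and vertical above 0.6 rad).
It fails at once if a bystander is pushed more than 30 mm (distance of any of salt_shaker, garlic, tin_beans, pepper_mill, spice_jar from where it was at the start of the episode above 0.03 m).
It also fails if it takes over 59 s, if anything falls off the work surface, if the arm or the gripper's body presses on something with over 40 N, if the wrist force passes 120 N, or if a joint passes its speed limit or range.

## Working session

There is one attempt and no reset: what is moved stays moved. The work goes in short steps, Python scripts to look and compute and a tool call to move; the robot and the scene stay as the last step left them, time stands still between calls to the robot, and variables do not carry over. Pictures are saved under pics/ and viewed, at most 10 in all, crops included, and the job is handed in when it is done.

Besides the shell and the picture viewer there is one more tool, called as name([rows], argument=value, ...), one row to a line, values as JSON. servo_tool: Moves the arm, as the interface text tells. Its arguments: {"type":"object","properties":{"plan":{"type":"array","items":{"type":"array","items":{"type":"number"}}},"force":{"type":"number"}},"required":["plan"]}

```bash
mkdir -p pics
cat > h.py <<'E'
import numpy as np,cv2
from workcell import bot
from scipy.spatial.transform import Rotation as Ro
def cam(n,save=None):
    s=bot.observe(); f=bot.grab_frame(n)
    if 'T_tool_cam' in f:
        T=np.eye(4); T[:3,:3]=Ro.from_euler('xyz',s['tool_rot']).as_matrix(); T[:3,3]=s['position']
        W=np.linalg.inv(T@np.array(f['T_tool_cam'])); f['R']=W[:3,:3]; f['t']=W[:3,3]
    f['R']=np.array(f['R']);f['t']=np.array(f['t']).ravel();f['mtx']=np.array(f['mtx'])
    if save: cv2.imwrite('pics/'+save+'.png',f['frame']); np.savez('pics/'+save,**{k:f[k] for k in('R','t','mtx','frame')})
    return f
def ray(f,p):
    d=f['R'].T@np.linalg.solve(f['mtx'],[p[0],p[1],1.]); return -f['R'].T@f['t'],d/np.linalg.norm(d)
def onz(f,p,z):
    o,d=ray(f,p); return o+d*(z-o[2])/d[2]
def tri(*fp):
    A=np.zeros((3,3));b=np.zeros(3)
    for f,p in fp:
        o,d=ray(f,p);P=np.eye(3)-np.outer(d,d);A+=P;b+=P@o
    x=np.linalg.solve(A,b)
    return x,[proj(f,x)-np.array(p) for f,p in fp]
def proj(f,X):
    c=f['mtx']@(f['R']@np.array(X)+f['t']); return c[:2]/c[2]
E
python3 - <<'E'
from h import *
a=cam('scene','scene');b=cam('side','side');w=cam('wrist','wrist')
cv2.imwrite('pics/all.png',cv2.resize(np.vstack([a['frame'],b['frame']]),(640,800))[:,:]) 
print(bot.observe())
for f in(a,b):print(-f['R'].T@f['t'],f['R'][2])
E
```

```text
{'clock': 0.15, 'qpos': array([ 1.15983068,  0.52189581, -0.03629207,  1.59983529,  0.02121205,
        1.02111318, -0.1128332 ]), 'qd': array([ 0.00171375, -0.0007971 ,  0.00012834, -0.00146121, -0.00038876,
        0.00052678,  0.00247969]), 'joint_efforts': array([ 1.45444748e-03, -9.27393508e+01,  1.98055834e+00, -3.70056939e+01,
        1.78834418e-02,  6.40067577e-03,  4.30417856e-06]), 'position': array([ 0.208751  , -0.58885414,  0.23086165]), 'tool_rot': array([-3.14073023e+00,  8.54675113e-05,  3.40695058e-01]), 'force': array([-0.44454962, -0.29817031,  0.24836208]), 'moment': array([-0.0144044 , -0.01684543, -0.03288197]), 'finger_force': 0.0, 'grip_width': 0.08523632335825962}
[-0.64135243  0.67845779  0.95612871] [ 0.71966646 -0.43471951 -0.54138631]
[-0.12807259 -1.10633311  1.12993053] [ 0.36622556  0.69049777 -0.62377213]
```

View pics/scene.png

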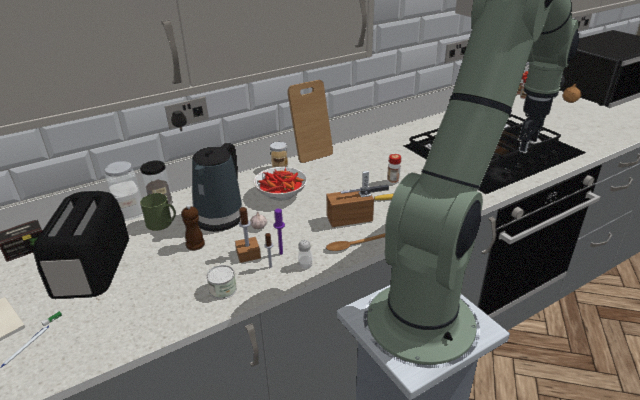

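View pics/side.png

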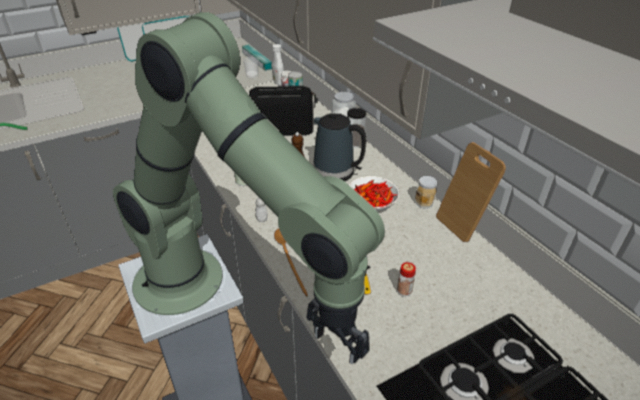

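Candidates for the rod in the scene view are the brown-gripped one at the stand (244,230), the purple one (279,230) and a small brown-gripped one (268,250). I choose (244,230) and will check it in a close crop.

Run:
```python
from h import *
i=cv2.imread('pics/scene.png')
cv2.imwrite('pics/c1.png',np.vstack([cv2.resize(i[195:280,180:330],(800,453),interpolation=3)]))
cv2.imwrite('pics/c2.png',cv2.resize(i[165:260,310:430],(720,570),interpolation=3))
f=dict(np.load('pics/scene.npz'))
for n,p,z in [('stand',(248,258),0),('rodtop',(244,208),.166),('purple',(280,255),0),('small',(270,268),0),('block',(350,222),0),('salt',(305,268),0),('tin',(222,293),0),('mill',(195,247),0),('garlic',(259,227),0)]: print(n,onz(f,p,z).round(3))
```

```text
stand [0.463 0.266 0.   ]
rodtop [0.48  0.253 0.166]
purple [0.423 0.178 0.   ]
small [0.387 0.231 0.   ]
block [ 0.449 -0.095  0.   ]
salt [0.331 0.145 0.   ]
tin [0.365 0.389 0.   ]
mill [0.6   0.381 0.   ]
garlic [0.587 0.169 0.   ]
```

View pics/c1.png

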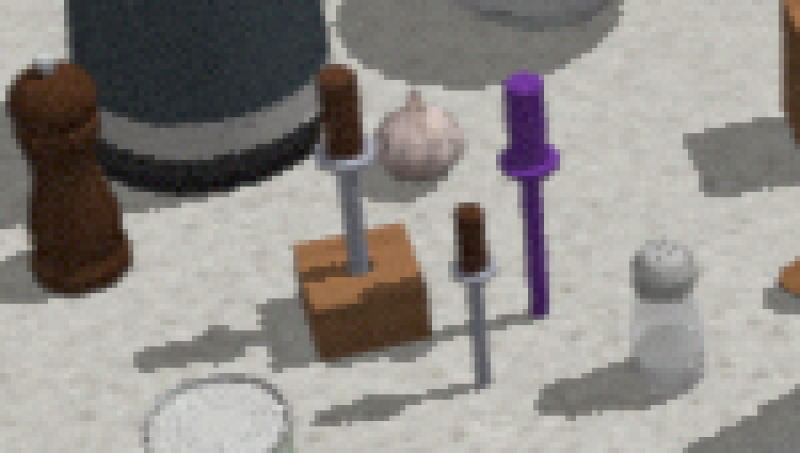

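View pics/c2.png

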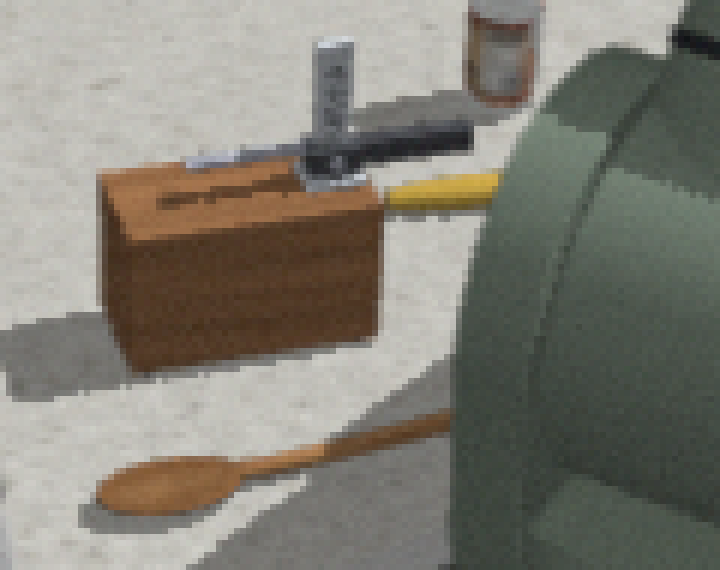

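The crop confirms it: the large brown rod stands in the wooden stand at scene pixel (247,230). The brown one at (268,250) is smaller and the purple one is a decoy. The block (350,210) has the post at (366,182) and the tab reaching right to (388,187).

```bash
cat >> h.py <<'E'
def go(pos,yaw,pr=True):
    s=bot.observe();R0=Ro.from_euler('xyz',s['tool_rot']);
    d=R0.inv().apply(np.array(pos)-s['position'])*100
    best=min((( R0.inv()*Ro.from_euler('xyz',[np.pi,0,yaw+k])).as_rotvec(degrees=True) for k in(0,np.pi)),key=np.linalg.norm)
    if pr: print('shift',d.round(2),'turn',best.round(2),'dist',np.linalg.norm(d).round(1))
E
python3 - <<'E'
from h import *
go((.40,-.25,.36),0.34);go((.42,-.09,.36),0.0); print(np.array(bot.grab_frame('wrist')['T_tool_cam']).round(3))
E
```

```text
shift [ 29.35 -25.56 -12.89] turn [-0.05  0.    0.04] dist 41.0
shift [ 36.58 -39.97 -12.88] turn [-5.000e-02  1.000e-02  1.952e+01] dist 55.7
[[-0.    -0.961 -0.277  0.07 ]
 [ 1.    -0.     0.     0.   ]
 [-0.    -0.277  0.961 -0.143]
 [ 0.     0.     0.     1.   ]]
```

servo_tool([
  [8.5, 4, -4, -3, 0, 0, 0],
  [8.5, 8, -8, -6, 0, 0, 4],
  [8.5, 12, -12, -9, 0, 0, 8],
  [8.5, 16, -16, -12, 0, 0, 12],
  [8.5, 20, -20, -13, 0, 0, 16],
  [8.5, 24, -24, -13, 0, 0, 19.5],
  [8.5, 28, -28, -13, 0, 0, 19.5],
  [8.5, 32, -32, -13, 0, 0, 19.5],
  [8.5, 36, -36, -13, 0, 0, 19.5],
  [8.5, 40, -38, -13, 0, 0, 19.5],
])

```text
clock: 1.2
position: [0.4173, -0.1627, 0.3601]
tool_rot: [3.141, -0.001, 0.0]
force: [1.5, -0.7, 0.2]
grip_width: 0.0851
finger_force: 0.0
```

servo_tool([
  [8.5, 0, 0, 0, 0, 0, 0],
  [8.5, 0, 0, 0, 0, 0, 0],
])

```text
clock: 1.4
position: [0.4174, -0.164, 0.3596]
tool_rot: [3.142, 0.0, 0.003]
force: [-0.6, -1.0, -0.3]
grip_width: 0.0851
finger_force: 0.0
```

Run:
```python
from h import *
s=bot.observe();print(s['clock'],s['position'],s['tool_rot'],s['qpos'].round(2))
cam('wrist','w1'); f=cam('side','side1')
go((.50,.0,.36),0);go((.52,.12,.36),0)
```

```text
1.4 [ 0.41735969 -0.16398482  0.35959673] [3.14158994e+00 1.78639146e-04 2.61163214e-03] [ 0.48  0.11 -0.26  1.84  0.03  1.19 -1.36]
shift [  8.32 -16.55  -0.05] turn [ 0.01  0.02 -0.03] dist 18.5
shift [ 10.32 -28.55  -0.05] turn [ 0.01  0.02 -0.03] dist 30.4
```

View pics/w1.png

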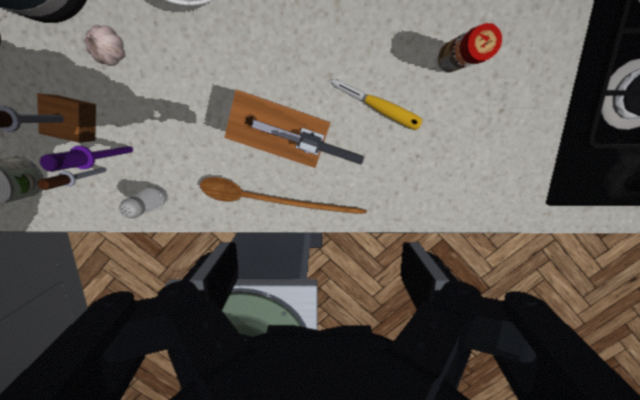

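The wrist view shows the block as a tilted rectangle centred at (280,128), the post at (310,142), the tab reaching to (362,160) and the pointer tip near (250,122). The stand is at (68,117), left of it. Next I look straight from above, with the tool turned.

Run:
```python
from h import *
f=dict(np.load('pics/w1.npz'))
for n,p,z in [('A',(233,91),.09),('B',(330,122),.09),('C',(317,167),.09),('D',(225,137),.09),('stand',(62,110),.036),('kettle',(85,5),0.02)]: print(n,onz(f,p,z).round(3))
go((.46,-.06,.36),1.22)
```

```text
A [ 0.522 -0.044  0.09 ]
B [ 0.48 -0.18  0.09]
C [ 0.415 -0.162  0.09 ]
D [ 0.459 -0.028  0.09 ]
stand [0.497 0.248 0.036]
kettle [0.649 0.189 0.02 ]
shift [  4.33 -10.55  -0.05] turn [-1.000e-02  3.000e-02 -6.993e+01] dist 11.4
```

servo_tool([
  [8.5, 1, -3, 0, 0, 0, -8],
  [8.5, 2, -6, 0, 0, 0, -16],
  [8.5, 3, -8, 0, 0, 0, -24],
  [8.5, 4, -10, 0, 0, 0, -32],
  [8.5, 4.3, -10.6, 0, 0, 0, -40],
  [8.5, 4.3, -10.6, 0, 0, 0, -48],
  [8.5, 4.3, -10.6, 0, 0, 0, -56],
  [8.5, 4.3, -10.6, 0, 0, 0, -64],
  [8.5, 4.3, -10.6, 0, 0, 0, -70],
  [8.5, 4.3, -10.6, 0, 0, 0, -70],
])

```text
clock: 2.5
position: [0.4598, -0.0599, 0.3596]
tool_rot: [-3.141, 0.0, 1.222]
force: [-0.3, 0.0, 0.1]
grip_width: 0.0852
finger_force: 0.0
```

servo_tool([
  [8.5, 0, 0, 0, 0, 0, 0],
  [8.5, 0, 0, 0, 0, 0, 0],
])

```text
clock: 2.7
position: [0.46, -0.0592, 0.3596]
tool_rot: [-3.142, 0.0, 1.219]
force: [0.7, 0.5, -0.6]
grip_width: 0.0847
finger_force: 0.0
```

Run:
```python
from h import *
s=bot.observe();print(s['clock'],s['position'],s['tool_rot'],s['qpos'].round(2))
cam('wrist','w2')
cam('side','side2');cam('scene','scene2')
```

```text
2.7 [ 0.45998493 -0.05915366  0.35964739] [-3.14155639e+00  6.24072428e-05  1.21867759e+00] [ 0.42  0.16 -0.47  1.8   0.08  1.2  -0.43]
```

View pics/w2.png

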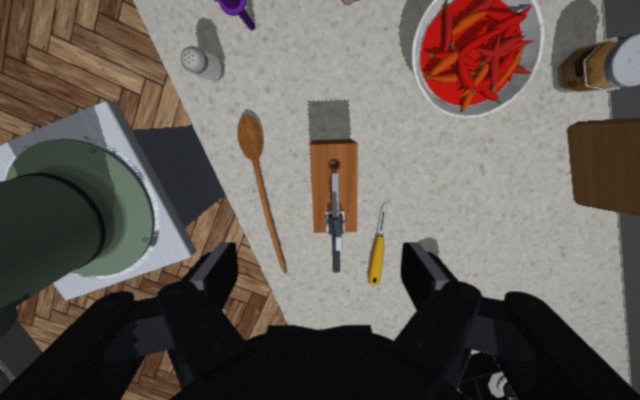

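The socket mouth shows at (334,163), the pointer runs (335,175–205), the post is at (335,217) and the tab reaches to (336,270). Now I segment for numbers, then move over the rod.

```bash
cat > seg.py <<'E'
from h import *
f=dict(np.load('pics/w2.npz'));im=f['frame'];h=cv2.cvtColor(im,cv2.COLOR_BGR2HSV)
m=((h[...,0]<20)&(h[...,1]>110)&(h[...,2]>70)).astype(np.uint8);m[:130]=0;m[240:]=0;m[:,:300]=0;m[:,370:]=0
r=cv2.minAreaRect(cv2.findNonZero(m));c=cv2.boxPoints(r)
for p in c:print(p,onz(f,p,.09).round(4))
print('hole crop V'); print(h[154:174,324:345,2])
E
python3 seg.py
```

```text
[311. 142.] [ 0.4611 -0.0232  0.09  ]
[356. 142.] [ 0.523 -0.046  0.09 ]
[356. 232.] [ 0.4788 -0.1814  0.09  ]
[311. 232.] [ 0.411  -0.1565  0.09  ]
hole crop V
[[134 131 128 131 131 137 141 142 140 139 138 141 142 144 147 147 148 148
  147 143 139]
 [134 132 130 129 135 138 141 142 138 137 139 139 141 144 144 147 147 146
  146 143 139]
 [135 130 129 127 133 137 142 142 140 139 136 139 142 143 146 148 148 149
  147 141 140]
 [130 131 128 128 133 139 141 140 138 136 131 135 138 141 146 146 147 147
  145 142 139]
 [135 131 131 128 130 134 131 127 123 119 117 117 124 131 139 146 148 147
  145 143 140]
 [134 132 132 129 129 122 109  95  91  87  86  88 102 115 131 138 146 148
  146 142 139]
 [134 133 131 128 124 110  91  85  84  76  71  67  75  95 114 126 139 148
  146 144 139]
 [135 132 130 126 118 106  98  99  98  90  79  69  58  64  89 113 133 145
  145 141 139]
 [133 130 128 122 111  95  95 105 106  98  87  67  47  42  67 101 124 137
  144 143 140]
 [132 129 127 119 106  85  78  89  95  93  78  60  42  36  58  91 118 135
  144 144 139]
 [133 130 126 117 103  81  65  66  71  64  58  51  43  40  62  88 113 133
  142 144 141]
 [133 133 127 118 105  85  65  55  53  53  48  43  42  45  65  91 113 134
  142 142 140]
 [132 130 127 121 109  90  71  58  52  49  48  44  44  56  75  95 118 138
  144 141 141]
 [133 130 130 124 112  96  79  63  57  54  49  51  53  70  86 105 127 142
  146 142 140]
 [134 130 130 123 118 107  89  75  69  65  62  58  66  79  98 120 136 144
  145 145 143]
 [132 134 128 126 126 119 100  85  76  72  72  70  78  97 118 135 142 146
  145 142 140]
 [133 132 128 124 128 125 112  90  80  79  77  79  89 113 135 143 146 146
  147 142 138]
 [134 131 128 127 129 129 121 100  83  77  78  84 104 125 139 144 146 147
  146 143 140]
 [134 131 128 126 128 128 118  95  83  82  83  89 108 123 133 143 145 147
  145 139 140]
 [135 132 126 127 128 128 110  90  96 112 118 121 123 128 132 139 146 146
  147 142 140]]
```

servo_tool([
  [8.5, -1, 0, 4, 0, 0, 0],
  [8.5, -2, 0, 8, 0, 0, 0],
  [8.5, -2, 0, 12, 0, 0, 0],
  [8.5, -2, 0, 13, 0, 0, 0],
  [8.5, -2, 0, 13, 0, 0, 0],
  [8.5, -2, 0, 13, 0, 0, 0],
])

```text
clock: 3.45
position: [0.4541, -0.0773, 0.2312]
tool_rot: [3.14, -0.0, 1.222]
force: [0.3, 0.5, 0.8]
grip_width: 0.0851
finger_force: 0.0
```

Run:
```python
from h import *
s=bot.observe();print(s['clock'],s['position'],s['tool_rot'])
f=cam('wrist','w3')
X=onz(dict(np.load('pics/w2.npz')),(334.1,165),.09);p=proj(f,X);print(X,p)
g=f['frame'];x,y=p.astype(int);x0,y0=max(x-60,0),max(y-60,0);print(x0,y0)
cv2.imwrite('pics/w3c.png',cv2.resize(g[y0:y0+150,x0:x0+150],(600,600),interpolation=2))
```

```text
3.45 [ 0.45413334 -0.07732135  0.23117394] [ 3.13998508e+00 -4.19375207e-04  1.22222912e+00]
[ 0.48164491 -0.06693689  0.09      ] [340.07145532 167.70048433]
280 107
```

View pics/w3c.png

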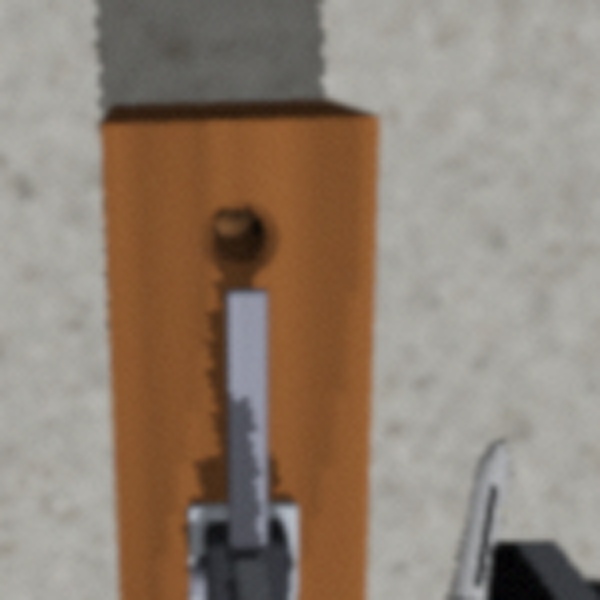

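Run:
```python
from h import *
L=lambda n:dict(np.load(f'pics/{n}.npz'))
w1,w2,w3=L('w1'),L('w2'),L('w3')
print('cornerA',tri((w1,(233,91)),(w2,(356.5,141.5)),(w3,(374.2,136.5))))
print('cornerD',tri((w1,(225,137)),(w2,(310.5,141.5)),(w3,(305.5,137.5))))
S=onz(w3,(340.1,166.3),.09);print('S',S,onz(w2,(334.1,164),.09))
# edges at rows 140 and 250 crop
l=onz(w3,(280+103/4,107+124/4),.09);r=onz(w3,(280+378/4,107+119/4),.09)
l2=onz(w3,(280+120/4,107+596/4),.09);r2=onz(w3,(280+367/4,107+596/4),.09)
print('w',np.linalg.norm(l-r),np.linalg.norm(l2-r2)); u=(l+r)/2-(l2+r2)/2;u/=np.linalg.norm(u)
yaw=-np.arctan2(u[0],u[1]);print('yaw',yaw,'S from edge',(l+r)/2-.03*u)
np.savez('S.npz',S=S,yaw=yaw,u=u)
g=cv2.cvtColor(w3['frame'],cv2.COLOR_BGR2HSV)
# rod approach: from w1 purple rod etc. estimate rod top by scene + w1
sc=L('scene')
print('rodtop',tri((sc,(180+337/5.333,195+72/5.333)),(w1,(7,119))))
go((.47,.12,.36),1.4)
```

```text
cornerA (array([ 0.52238717, -0.04628235,  0.09692113]), [array([-0.20487181, -1.00808373]), array([-0.19169979,  1.26859627]), array([-0.93296757, -1.29912688])])
cornerD (array([ 0.45888393, -0.02470772,  0.0811252 ]), [array([ 0.00210093, -0.48968349]), array([-0.39874839,  1.43041501]), array([-0.08300272, -1.87474685])])
S [ 0.48214303 -0.06556236  0.09      ] [ 0.48214352 -0.0655137   0.09      ]
w 0.06902125109658563 0.07014975639411111
yaw -0.3208400272397599 S from edge [ 0.48212145 -0.06628715  0.09      ]
rodtop (array([0.49201914, 0.24058615, 0.1429516 ]), [array([3.77937449, 2.81011316]), array([-14.81233411,  -6.91307141])])
shift [ 19.09  -5.23 -12.87] turn [ 1.300e-01 -1.000e-02 -1.019e+01] dist 23.6
```

servo_tool([
  [8.5, 3, 0, -4, 0, 0, 0],
  [8.5, 6, -1, -8, 0, 0, 0],
  [8.5, 10, -2, -12, 0, 0, -5],
  [8.5, 14, -4, -13, 0, 0, -10],
  [8.5, 19, -5, -13, 0, 0, -10],
  [8.5, 19, -5, -13, 0, 0, -10],
  [8.5, 19, -5, -13, 0, 0, -10],
])

```text
clock: 4.2
position: [0.4712, 0.1195, 0.361]
tool_rot: [3.14, -0.001, 1.399]
force: [0.9, -1.0, -0.5]
grip_width: 0.0854
finger_force: 0.0
```

Run:
```python
from h import *
s=bot.observe();print(s['clock'],s['position'],s['tool_rot'],s['qpos'].round(2))
cam('wrist','w4')
sc=dict(np.load('pics/scene.npz'))
for p in [(195,222),(223,230),(240,225)]:print('kettle',onz(sc,p,0).round(3))
go((.48,.20,.36),1.4)
```

```text
4.2 [0.47118901 0.11945311 0.36100073] [ 3.13990614e+00 -7.38260803e-04  1.39908147e+00] [ 0.14  0.21 -0.61  1.75  0.13  1.22 -0.67]
kettle [0.728 0.335 0.   ]
kettle [ 0.636  0.274 -0.   ]
kettle [ 0.631  0.216 -0.   ]
shift [ 8.22 -0.55  0.06] turn [ 0.07 -0.   -0.17] dist 8.2
```

View pics/w4.png

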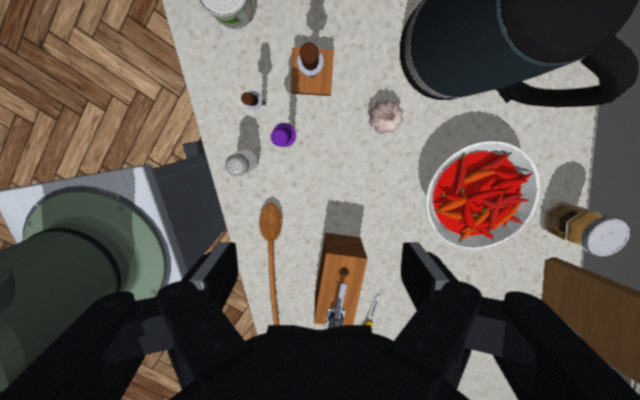

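The rod's grip top is at (309,48), inside its disc and over the stand. The small rod is at (250,98), the purple one at (283,134), and the kettle's edge is at 405, well to the right.

servo_tool([
  [5.5, 3, 0, 0, 0, 0, 0],
  [5.5, 6, 0, 0, 0, 0, 0],
  [5.5, 8, 0, 0, 0, 0, 0],
  [5.5, 8, 0, 0, 0, 0, 0],
  [5.5, 8, 0, 0, 0, 0, 0],
])

```text
clock: 4.75
position: [0.4853, 0.1956, 0.3599]
tool_rot: [3.141, 0.0, 1.395]
force: [-0.8, 0.5, -0.3]
grip_width: 0.0548
finger_force: 0.0
```

Run:
```python
from h import *
s=bot.observe();print(s['clock'],s['position'],s['tool_rot'])
w5=cam('wrist','w5');w4=dict(np.load('pics/w4.npz'))
X=onz(w4,(309,47),.166);print(X,proj(w5,X))
for f in(w4,w5):
    p=proj(f,X).astype(int);h=cv2.cvtColor(f['frame'],cv2.COLOR_BGR2HSV)
    y0,x0=p[1]-40,p[0]-40; y0=max(y0,0)
    c=h[y0:y0+80,x0:x0+80]
    br=((c[...,0]<20)&(c[...,1]>90)&(c[...,2]<105)).astype(np.uint8)
    n,l,st,ce=cv2.connectedComponentsWithStats(br)
    for i in range(1,n):
        if st[i,4]>40:print('brown',st[i]+np.array([x0,y0,0,0,0]),ce[i]+[x0,y0])
x,y=proj(w5,X).astype(int)
cv2.imwrite('pics/rod.png',np.hstack([cv2.resize(w4['frame'][20:100,270:350],(400,400),interpolation=2),cv2.resize(w5['frame'][max(y-30,0):max(y-30,0)+80,x-40:x+40],(400,400),interpolation=2)]));print(x-40,max(y-30,0))
```

```text
4.75 [0.48527781 0.19561787 0.35988019] [3.14134567e+00 4.74526649e-04 1.39536512e+00]
[0.48544818 0.26246068 0.166     ] [308.91036962 120.07165182]
brown [300  43  19  26 372] [309.00268817  54.96774194]
brown [291  67   8  19 121] [294.41322314  76.90909091]
brown [301 117  16  16 213] [308.79342723 124.42253521]
brown [292 120   6  21  95] [294.47368421 130.82105263]
268 90
```

View pics/rod.png

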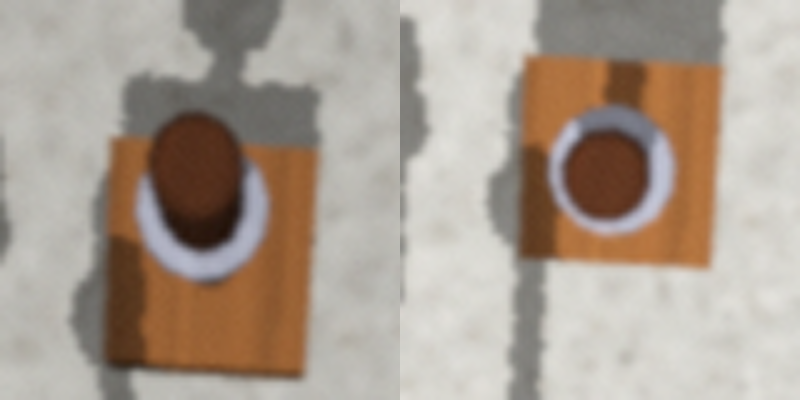

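Run:
```python
from h import *
L=lambda n:dict(np.load(f'pics/{n}.npz'))
w4,w5=L('w4'),L('w5')
print('top',tri((w4,(309.1,51.6)),(w5,(309.1,124.7))));print('disc',tri((w4,(310.6,63)),(w5,(310.6,124.4))))
print(onz(w4,(309.1,51.6),.166),onz(w5,(309.1,124.7),.166),onz(w5,(310.6,124.4),.116))
print('stand',onz(w5,(268+(622-400)/5,90+161/5),.036))
go((.484,.256,.23),1.395)
```

```text
top (array([0.48476332, 0.25734152, 0.16892707]), [array([0.0443947 , 0.00115733]), array([-0.04161567, -0.00050424])])
disc (array([0.48460849, 0.25606782, 0.1094026 ]), [array([0.04483543, 0.00103878]), array([-0.04245504, -0.00050788])])
[0.4847322  0.25795265 0.166     ] [0.48470055 0.25726817 0.166     ] [0.48487935 0.25620142 0.116     ]
stand [0.48580014 0.25734126 0.036     ]
shift [ 5.96 -1.19 12.98] turn [ 0.02  0.04 -0.01] dist 14.3
```

servo_tool([
  [5.5, 3, -0.6, 0, 0, 0, 0],
  [5.5, 6, -1.1, 4, 0, 0, 0],
  [5.5, 6, -1.1, 8, 0, 0, 0],
  [5.5, 6, -1.1, 12, 0, 0, 0],
  [5.5, 6, -1.1, 16, 0, 0, 0],
  [5.5, 6, -1.1, 19, 0, 0, 0],
  [5.5, 6, -1.1, 21.5, 0, 0, 0],
  [5.5, 6, -1.1, 23.5, 0, 0, 0],
  [5.5, 6, -1.1, 23.5, 0, 0, 0],
  [5.5, 6, -1.1, 23.5, 0, 0, 0],
])

```text
clock: 5.8
position: [0.485, 0.2571, 0.1254]
tool_rot: [3.141, 0.0, 1.395]
force: [0.9, 1.0, 0.7]
grip_width: 0.0552
finger_force: 0.0
```

servo_tool([
  [4, 0, 0, 0, 0, 0, 0],
  [3, 0, 0, 0, 0, 0, 0],
  [2.5, 0, 0, 0, 0, 0, 0],
  [1.8, 0, 0, 0, 0, 0, 0],
  [1.8, 0, 0, 0, 0, 0, 0],
  [1.8, 0, 0, 0, 0, 0, 0],
  [1.8, 0, 0, 0, 0, 0, 0],
], force=60)

```text
clock: 6.5
position: [0.4849, 0.2582, 0.1254]
tool_rot: [3.141, -0.001, 1.397]
force: [-1.7, 0.3, 8.0]
grip_width: 0.0203
finger_force: 58.2
```

servo_tool([
  [1.5, 0, 0, -1, 0, 0, 0],
  [1.5, 0, 0, -3, 0, 0, 0],
  [1.5, 0, 0, -6, 0, 0, 0],
  [1.5, 0, 0, -10, 0, 0, 0],
  [1.5, 0, 0, -14, 0, 0, 0],
  [1.5, 0, 0, -18, 0, 0, 0],
  [1.5, 0, 0, -18, 0, 0, 0],
  [1.5, 0, 0, -18, 0, 0, 0],
], force=90)

```text
clock: 7.3
position: [0.4846, 0.2579, 0.3055]
tool_rot: [3.14, -0.001, 1.397]
force: [0.5, 0.1, -1.7]
grip_width: 0.0203
finger_force: 88.1
```

servo_tool([
  [1.5, -3, 0.5, 0, 0, 0, 0],
  [1.5, -7, 1.2, 0, 0, 0, 0],
  [1.5, -11, 1.8, 0, 0, 0, 0],
  [1.5, -15, 2.5, 0, 0, 0, 0],
  [1.5, -19, 3.2, 0, 0, 0, 0],
  [1.5, -23, 3.8, 0, 0, 0, 0],
  [1.5, -27, 4.5, 0, 0, 0, 0],
  [1.5, -30, 5, 0, 0, 0, 0],
  [1.5, -31.9, 5.3, 0, 0, 0, 0],
  [1.5, -31.9, 5.3, 0, 0, 0, 0],
])

```text
clock: 8.3
position: [0.4806, -0.0682, 0.3034]
tool_rot: [-3.139, 0.001, 1.393]
force: [0.4, 0.5, -1.5]
grip_width: 0.0195
finger_force: 88.1
```

servo_tool([
  [1.5, 0, 0, 0, 0, 0, 0],
  [1.5, 0, 0, 0, 0, 0, 0],
  [1.5, 0, 0, 0, 0, 0, 0],
])

```text
clock: 8.6
position: [0.4814, -0.0645, 0.3044]
tool_rot: [-3.141, -0.0, 1.398]
force: [0.3, -0.1, -1.5]
grip_width: 0.02
finger_force: 88.1
```

Run:
```python
from h import *
s=bot.observe();print(s['clock'],s['position'],s['tool_rot'],s['grip_width'],s['force'])
w=cam('wrist','w6');a=cam('scene','scene6');b=cam('side','side6')
ps=[proj(f,s['position']) for f in(w,a,b)];print(ps)
cr=[]
for f,p in zip((a,b),ps[1:]):
    x,y=p.astype(int);cr.append(cv2.resize(f['frame'][max(y-30,0):y+50,x-40:x+40],(400,400),interpolation=2));print(x-40,max(y-30,0))
cv2.imwrite('pics/r6.png',np.hstack(cr))
go((.4821,-.0657,.225),1.395)
```

```text
8.6 [ 0.48142888 -0.06452945  0.3044308 ] [-3.14110382e+00 -2.06516880e-04  1.39810221e+00] 0.01997451640842181 [ 0.25779648 -0.09756125 -1.46668573]
[array([318.87551934, 245.40792907]), array([337.0925342 , 136.46929122]), array([324.79603632, 164.62267671])]
297 106
284 134
shift [-0.06  0.07  7.96] turn [-0.01 -0.    0.14] dist 8.0
```

View pics/r6.png

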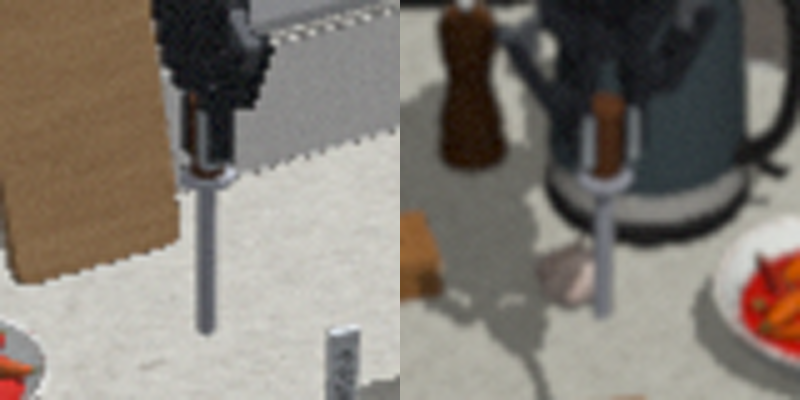

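Both views show the rod held upright. Its tip is at (338,172) in the scene view and (324.6,197.6) in the side view. That is the last picture, so the rest goes by numbers.

Run:
```python
from h import *
L=lambda n:dict(np.load(f'pics/{n}.npz'))
a,b=L('scene6'),L('side6')
print('tip',tri((a,(338.0,172.2)),(b,(324.6,197.4))));print('disc',tri((a,(338.2,142.2)),(b,(325.2,170.4))))
print('tip expect',[proj(f,(.4814,-.0645,.1854)) for f in(a,b)])
# wrist view: block in w6 visible? socket check from scene original by onz
for f,n in((a,'scene'),(b,'side')):
    S=np.load('S.npz')['S'];p=proj(f,S);print(n,p)
    h=cv2.cvtColor(f['frame'],cv2.COLOR_BGR2HSV);x,y=p.round().astype(int);print(h[y-6:y+7,x-10:x+11,2])
```

```text
tip (array([ 0.48041095, -0.06727401,  0.18217381]), [array([-0.09173897, -0.12998647]), array([-0.07128976,  0.14122684])])
disc (array([ 0.48089629, -0.06791061,  0.28523571]), [array([-0.08346673, -0.12918526]), array([-0.06393804,  0.14005539])])
tip expect [array([336.98936867, 171.2793785 ]), array([324.37154605, 196.15464721])]
scene [337.06394243 196.94685756]
[[202 199 199 199 200 200 198 194 195 199 205 204 200 179 185 187 186 183
  190 195 196]
 [207 204 200 202 199 194 191 187 187 188 180 171 166 140 194 178 154 131
  119 117 119]
 [190 187 187 179 172 168 160 159 163 160 157 156 153 149 140 124 119 122
  148 150 154]
 [156 163 161 159 152 154 152 152 155 155 159 156 154 154 157 157 160 162
  168 166 166]
 [143 157 152 155 156 156 158 159 161 161 161 166 170 171 173 170 172 175
  170 169 168]
 [116 151 163 165 167 164 169 167 170 167 160 154 160 170 169 168 166 164
  119 106 107]
 [ 94 157 173 171 174 170 174 171 165 155 132 126 111 105 103 103 107 102
   95 100 100]
 [ 85 126 165 173 169 168 164 164 158 117  96  88  90 101 104 106 148 114
  109 148 155]
 [ 81  87 160 166
[... 919 characters left out ...]
0 143 143 141 142 144 140 135 153 162 155 146 137 158 182 168
  149 149 163]
 [145 144 141 140 141 141 140 137 118 114 139 158 152 142 125 137 184 174
  148 147 158]
 [141 145 142 139 141 142 137 124  94  86 117 158 152 144 124 128 181 169
  145 142 155]
 [139 147 141 141 139 142 139 126  95  79 105 152 155 145 121 115 163 152
  139 140 150]
 [134 145 143 139 141 141 141 135 118  94  95 124 137 136 115 105 146 142
  133 139 150]
 [124 144 144 142 139 141 140 139 134 115  92  88 110 117 109 105 145 139
  132 138 144]
 [112 142 146 141 138 139 141 139 133 114  90  81  95 103  95 101 145 138
  129 135 146]
 [100 138 148 139 140 140 142 140 134 119  92  85  90  94  87 102 141 139
  127 134 141]]
```

Run:
```python
from h import *
L=lambda n:dict(np.load(f'pics/{n}.npz'))
a,b=L('scene6'),L('side6')
print('hole',tri((a,(337.9,197.6)),(b,(323.0,219.8))))
for f,p in((a,(337.9,197.6)),(b,(323.0,219.8))):print(onz(f,p,.09))
s=L('scene2')  # earlier, for comparison of noise
h=cv2.cvtColor(s['frame'],cv2.COLOR_BGR2HSV);print(h[192:203,328:349,2])
h=cv2.cvtColor(L('side2')['frame'],cv2.COLOR_BGR2HSV);print(h[212:230,312:336,2])
```

```text
hole (array([ 0.47693038, -0.06533154,  0.09039105]), [array([0.00209279, 0.00277636]), array([ 0.00163765, -0.00301579])])
[ 0.47745284 -0.06567095  0.09      ]
[ 0.47714591 -0.06495034  0.09      ]
[[202 203 202 202 195 194 187 187 188 183 175 164 139 192 177 154 128 119
  116 120 130]
 [192 188 179 171 165 166 160 161 156 157 154 156 146 138 125 117 121 147
  153 153 157]
 [165 161 158 159 155 153 154 152 152 158 153 155 156 155 160 159 161 164
  166 168 171]
 [151 154 156 155 159 160 159 160 164 165 165 169 169 171 171 175 172 167
  169 166 166]
 [151 158 163 166 170 167 169 169 165 157 155 162 174 172 165 166 158 119
  105 101 105]
 [164 170 174 173 174 171 174 165 155 135 125 112 107 102 103 107 103  96
  102 105 102]
 [126 167 168 168 164 164 165 160 117  90  91  92 104 100 109 149 115 109
  147 159 156]
 [ 90 156 170 166 167 169 168 157 126 107 105 120 142 152 154 159 151 156
  154 157 157]
 [ 80 121 160 165 162 159 160 161 154 155 154 156 157 158 161 160 156 158
  154 158 156]
 [ 72  86 143 159 156 155 154 160 161 161 158 159 160 158 155 157 155 157
  157 158 162]
 [ 70  75 
[... 1198 characters left out ...]
84 121 144 143 139 137 141 140 138 132 112  91  91 106 116 107 104
  139 138 132 137 147 154]
 [ 72  72 109 140 143 138 139 137 138 135 132 113  89  79  94 102  92  99
  144 139 126 133 143 150]
 [ 69  63 100 137 145 140 139 137 140 137 135 121  95  82  91  93  87 100
  143 137 127 133 141 148]
 [ 71  57  86 128 143 144 137 137 138 138 138 126  97  86  85  92  85 101
  144 137 130 135 143 146]
 [ 72  56  75 113 140 142 138 135 138 139 140 129  99  84  80  86  79 101
  143 142 134 136 140 145]
 [ 69  54  69 104 136 146 139 137 138 139 137 131 102  87  78  83  75 101
  143 141 134 135 141 142]
 [ 69  52  59  98 134 143 140 136 134 139 138 134 116  92  84  77  69  97
  144 139 134 135 140 142]]
```

servo_tool([
  [1.5, 0, 0.1, 2, 0, 0, 0],
  [1.5, 0, 0.1, 4, 0, 0, 0],
  [1.5, 0, 0.1, 6, 0, 0, 0],
  [1.5, 0, 0.1, 7.5, 0, 0, 0],
  [1.5, 0, 0.1, 8, 0, 0, 0],
  [1.5, 0, 0.1, 8, 0, 0, 0],
  [1.5, 0, 0.1, 8, 0, 0, 0],
  [1.5, 0, 0.1, 8, 0, 0, 0],
])

```text
clock: 9.55
position: [0.4828, -0.0656, 0.2254]
tool_rot: [3.14, 0.0, 1.397]
force: [-0.5, -0.6, -2.3]
grip_width: 0.0198
finger_force: 88.1
```

Run:
```python
from h import *
s=bot.observe();print(s['clock'],s['position'],s['tool_rot'],s['force'])
a=cam('scene','scene7');b=cam('side','side7')
for f in (a,b):
    p=proj(f,s['position']-np.array([0,0,.119]));x,y=p.round().astype(int);print(p);print(cv2.cvtColor(f['frame'],cv2.COLOR_BGR2HSV)[y-6:y+10,x-9:x+10,1])
go((.4821,-.0655,s['position'][2]),s['tool_rot'][2])
```

```text
9.55 [ 0.48284516 -0.06560118  0.22541662] [3.14045852e+00 1.87839170e-05 1.39662182e+00] [-0.45541302 -0.60217764 -2.30168657]
[336.96610283 192.51445932]
[[  9   9  13  10  11  10  10   8   0  15  16  13  14  14  12  11  13  14
   12]
 [ 16  16  13  10   9  10  11  14   2  13  19  15  12   9  11  13  14  13
   11]
 [ 14  13  10  13  13  14  11  11   4  16  21  15  12   9  13  13  17  12
   10]
 [ 13  13  16  12  13  10  13  16   2  20  19  11  11   9   9   8   3   3
    3]
 [ 11   8  10  10   8   9  13  16   4  23  22  11  26  15  19  19  23  19
   21]
 [ 15  13  14  10  11  34  57  64  29  20  23  17  51  17  22  23  18  20
   18]
 [ 64  65  89 109 111 120 127 124  86  13  18  32 110  69  64  81 110 131
  131]
 [131 127 132 140 136 143 136 138 136 119  91 121 136 136 139 135 142 138
  137]
 [138 140 132 130 133 136 132 134 138 131 130 137 137 134 140 131 133 133
  131]
 [136 134 128 138 133 129 134 131 138 131 141 140 133 134 134 137 131 132
  136]
 [139 136 133 137 135 137 134 134 136 132 131 133 138 144 137 136 131 129
  142]
 [131 133 136 126 129 144 141 135 144 146 126 122 135
[... 1037 characters left out ...]
6 163 163 168 164 136  24  13   8  33 108  66   9   9  54 128 119
   59]
 [166 163 161 162 162 161 139  32  16  14  16  97  73   3   7  20 100 138
   74]
 [165 165 162 165 164 165 149  41  17  17  10  79  84   2  15   1  76 144
   99]
 [161 162 166 165 158 163 156  64  11  18  12  45  81   8  11   6  68 143
  117]
 [165 166 163 159 158 164 161 103  12  17  12  14  67   9  11   3  69 146
  138]
 [158 165 159 159 163 161 164 142  36  12  15   6  33   5  12   4  75 153
  154]
 [162 164 167 162 161 166 168 157 104  14  14   7  21   5  11   2  75 149
  155]
 [161 164 169 162 157 161 169 163 137  47  13   8   5   5  14   5  76 148
  163]]
shift [ 0.   -0.07 -0.02] turn [ 0.05  0.   -0.  ] dist 0.1
```

servo_tool([
  [1.5, 0, -0.05, 0.4, 0, 0, 0],
  [1.5, 0, -0.05, 0.8, 0, 0, 0],
  [1.5, 0, -0.05, 1.2, 0, 0, 0],
  [1.5, 0, -0.05, 1.5, 0, 0, 0],
  [1.5, 0, -0.05, 1.8, 0, 0, 0],
  [1.5, 0, -0.05, 1.8, 0, 0, 0],
])

```text
clock: 10.25
position: [0.4818, -0.0655, 0.2062]
tool_rot: [-3.141, -0.0, 1.397]
force: [0.3, 0.8, -0.8]
grip_width: 0.0202
finger_force: 88.1
```

servo_tool([
  [1.5, 0, 0, 0.2, 0, 0, 0],
  [1.5, 0, 0, 0.4, 0, 0, 0],
  [1.5, 0, 0, 0.6, 0, 0, 0],
  [1.5, 0, 0, 0.6, 0, 0, 0],
])

```text
clock: 10.65
position: [0.4819, -0.0655, 0.2004]
tool_rot: [-3.141, -0.0, 1.397]
force: [0.1, 0.3, -1.6]
grip_width: 0.0202
finger_force: 88.1
```

servo_tool([
  [1.5, 0, 0, 0.3, 0, 0, 0],
  [1.5, 0, 0, 0.6, 0, 0, 0],
  [1.5, 0, 0, 0.9, 0, 0, 0],
  [1.5, 0, 0, 1.2, 0, 0, 0],
  [1.5, 0, 0, 1.5, 0, 0, 0],
  [1.5, 0, 0, 1.8, 0, 0, 0],
  [1.5, 0, 0, 2.0, 0, 0, 0],
  [1.5, 0, 0, 2.0, 0, 0, 0],
])

```text
clock: 11.45
position: [0.482, -0.0655, 0.1804]
tool_rot: [-3.141, -0.0, 1.397]
force: [1.7, 0.1, -3.8]
grip_width: 0.02
finger_force: 87.9
```

servo_tool([
  [1.5, 0, 0, 0.1, 0, 0, 0],
  [1.5, 0, 0, 0.2, 0, 0, 0],
  [1.5, 0, 0, 0.3, 0, 0, 0],
])

```text
clock: 11.75
position: [0.4822, -0.0655, 0.1778]
tool_rot: [3.141, -0.0, 1.397]
force: [0.3, 0.1, 4.5]
grip_width: 0.0199
finger_force: 89.0
```

servo_tool([
  [1.5, 0, 0, 0.1, 0, 0, 0],
  [1.5, 0, 0, 0.2, 0, 0, 0],
  [1.5, 0, 0, 0.3, 0, 0, 0],
])

```text
clock: 12.05
position: [0.4821, -0.0655, 0.1747]
tool_rot: [3.141, -0.0, 1.397]
force: [-0.4, 0.4, 7.7]
grip_width: 0.0199
finger_force: 89.1
```

servo_tool([
  [1.5, 0, 0, 0, 0, 0, 0],
  [1.5, 0, 0, 0, 0, 0, 0],
  [1.5, 0, 0, 0.05, 0, 0, 0],
  [1.5, 0, 0, 0.1, 0, 0, 0],
  [1.5, 0, 0, 0.15, 0, 0, 0],
], force=20)

```text
clock: 12.55
position: [0.4822, -0.0655, 0.1734]
tool_rot: [3.141, -0.0, 1.397]
force: [-0.0, 0.5, 5.5]
grip_width: 0.0203
finger_force: 89.0
```

servo_tool([
  [1.5, 0, 0, 0.05, 0, 0, 0],
  [1.5, 0, 0, 0.1, 0, 0, 0],
  [1.5, 0, 0, 0.15, 0, 0, 0],
])

```text
clock: 12.85
position: [0.4822, -0.0655, 0.1719]
tool_rot: [3.141, 0.0, 1.397]
force: [-0.3, -0.4, 5.5]
grip_width: 0.0198
finger_force: 88.9
```

servo_tool([
  [2.6, 0, 0, 0, 0, 0, 0],
  [2.6, 0, 0, 0, 0, 0, 0],
  [1.5, 0, 0, 0, 0, 0, 0],
  [1.5, 0, 0, 0, 0, 0, 0],
  [1.5, 0, 0, 0, 0, 0, 0],
  [1.5, 0, 0, 0, 0, 0, 0],
], force=20)

```text
clock: 13.45
position: [0.4819, -0.0655, 0.1716]
tool_rot: [-3.141, -0.0, 1.397]
force: [0.4, 1.0, -2.7]
grip_width: 0.0213
finger_force: 19.7
```

servo_tool([
  [1.5, 0, 0, 0.05, 0, 0, 0],
  [1.5, 0, 0, 0.1, 0, 0, 0],
  [1.5, 0, 0, 0.15, 0, 0, 0],
])

```text
clock: 13.75
position: [0.4823, -0.0655, 0.1705]
tool_rot: [3.141, 0.0, 1.397]
force: [-1.6, 1.5, 6.9]
grip_width: 0.0213
finger_force: 20.6
```

servo_tool([
  [1.5, 0, 0, 0.07, 0, 0, 0],
  [1.5, 0, 0, 0.14, 0, 0, 0],
  [1.5, 0, 0, 0.21, 0, 0, 0],
  [1.5, 0, 0, 0.28, 0, 0, 0],
])

```text
clock: 14.15
position: [0.4822, -0.0655, 0.1677]
tool_rot: [3.141, 0.0, 1.397]
force: [-1.2, 0.3, 5.5]
grip_width: 0.0215
finger_force: 20.4
```

servo_tool([
  [1.5, 0, 0, 0.07, 0, 0, 0],
  [1.5, 0, 0, 0.14, 0, 0, 0],
])

```text
clock: 14.35
position: [0.4822, -0.0655, 0.1662]
tool_rot: [3.141, 0.0, 1.397]
force: [-0.8, -0.1, 5.8]
grip_width: 0.0216
finger_force: 20.5
```

servo_tool([
  [1.5, 0, 0, 0.08, 0, 0, 0],
  [1.5, 0, 0, 0.16, 0, 0, 0],
  [1.5, 0, 0, 0.24, 0, 0, 0],
  [1.5, 0, 0, 0.32, 0, 0, 0],
])

```text
clock: 14.75
position: [0.4824, -0.0655, 0.1632]
tool_rot: [3.141, -0.0, 1.397]
force: [-2.2, 0.4, 17.7]
grip_width: 0.0212
finger_force: 21.6
```

servo_tool([
  [1.5, 0, 0, 0.07, 0, 0, 0],
  [1.5, 0, 0, 0.14, 0, 0, 0],
])

```text
clock: 14.95
position: [0.4827, -0.0655, 0.1623]
tool_rot: [3.14, 0.0, 1.397]
force: [-3.9, 0.3, 27.2]
grip_width: 0.0214
finger_force: 23.1
```

Bottomed: the force rose from about 7 N to 27 N within 2 mm. Releasing and backing off.

servo_tool([
  [3.0, 0, 0, 0, 0, 0, 0],
  [5, 0, 0, 0, 0, 0, 0],
  [5, 0, 0, 0, 0, 0, 0],
  [5, 0, 0, 0, 0, 0, 0],
  [5, 0, 0, 0, 0, 0, 0],
])

```text
clock: 15.45
position: [0.482, -0.0655, 0.1613]
tool_rot: [-3.141, -0.0, 1.397]
force: [-0.4, -0.3, 0.4]
grip_width: 0.0497
finger_force: 0.0
```

servo_tool([
  [5, 0, 0, -2, 0, 0, 0],
  [5, 0, 0, -4, 0, 0, 0],
  [5, 0, 0, -8, 0, 0, 0],
  [5, 0, 0, -12, 0, 0, 0],
  [5, 0, 0, -15, 0, 0, 0],
  [5, 0, 0, -15, 0, 0, 0],
  [5, 0, 0, -15, 0, 0, 0],
])

```text
clock: 16.15
position: [0.482, -0.0656, 0.3116]
tool_rot: [3.141, 0.0, 1.396]
force: [-0.9, -0.3, 0.5]
grip_width: 0.05
finger_force: 0.0
```

Run:
```python
from h import *
s=bot.observe();print(s['clock'],s['position'],s['tool_rot'],s['force'])
a=cam('scene','scene8');b=cam('side','side8');cam('wrist','w8')
d=np.load('S.npz');S=d['S'];yaw=float(d['yaw']);u=np.array([np.sin(-yaw),np.cos(-yaw),0]);print(yaw,u)
post=S-.09*u;print('post',post,'tab',post-.062*u)
tab=post-.062*u
for f in (a,b): print('disc exp',proj(f,(S[0],S[1],.1623-.014)),'top',proj(f,(S[0],S[1],.2033)),'pointer',proj(f,[*(S-.015*u)[:2],.11]),'tab',proj(f,[*tab[:2],.102]),proj(f,[*(tab-.018*u)[:2],.11]))
go((tab[0],tab[1],.28),yaw+np.pi/2)
p=proj(a,(S[0],S[1],.148)).round().astype(int)
h=cv2.cvtColor(a['frame'],cv2.COLOR_BGR2HSV)[p[1]-28:p[1]+20,p[0]-8:p[0]+10];print(p);print(h[...,1])
```

```text
16.15 [ 0.48201517 -0.06560988  0.31156196] [3.14074216e+00 2.32858589e-04 1.39648566e+00] [-0.94047183 -0.27492711  0.48593144]
-0.3208400272397599 [0.31536383 0.94897084 0.        ]
post [ 0.45376029 -0.15096974  0.09      ] tab [ 0.43420773 -0.20980593  0.09      ]
disc exp [337.11186565 181.34539714] top [337.15887751 166.0406276 ] pointer [341.62327243 191.02397069] tab [382.2663266  187.37730396] [387.65535893 184.53372343]
disc exp [324.6217018  205.48051041] top [324.80948695 191.72037474] pointer [325.43178457 217.68873012] tab [334.60378205 249.01674579] [335.97973249 251.26403675]
shift [-15.03  -2.16   3.04] turn [-0.1   0.01  8.41] dist 15.5
[337 181]
[[116 118 120  71  16  11   9   8  10   9   9   8  10  14  12  11  11  14]
 [119  91  76  21   9   8  10  10  10  14  10  13  13  12  12   9  12  12]
 [ 65  11  11   8  10  11  10   8   6   9   8  10   9  13  10  12  11  13]
 [ 11   7  10  10  10  11   9  11   9   9  14  11  12  14   9  11  10  13]
 [ 12  11   9  10  10  14   9  12   7  11  14  14  13   9   9   8  10  10]
 [ 10  11  12  10  10  10  12   8   8  10  10  10  1
[... 2473 characters left out ...]
 11  17  21  21  22  20]
 [ 11  14  10  12  36  57  64  46   5  18  17  27  21  24  20  20  11  15]
 [ 64  85 103 114 118 124 125  90   0  26   9  82  64  63  80 111 127 131]
 [128 133 137 138 138 138 138  94  11  28  21 100 129 137 137 134 139 139]
 [138 135 132 134 132 137 135  94   5  25  16 116 134 133 132 134 137 135]
 [137 136 129 135 133 134 134  94   6  31  14 128 137 134 136 140 131 131]
 [133 132 136 134 133 137 137  96   5  28  18 107 134 136 133 135 130 131]
 [130 138 124 137 140 131 132  57  21  18  11  99 133 132 135 134 125 132]
 [139 129 136 131 130 144 131  91  48  47  77 124 134 133 134 132 141 136]
 [133 142 130 131 134 134 143 138 136 128 130 135 128 132 131 136 136 133]]
```

Run:
```python
from h import *
L=lambda n:dict(np.load(f'pics/{n}.npz'))
w2=L('w2');w1=L('w1');d=np.load('S.npz');S=d['S'];u=d['u'];post=S-.09*u
h=cv2.cvtColor(w2['frame'],cv2.COLOR_BGR2HSV)
for r in range(236,276,4):
    row=h[r,320:352,2].astype(int);c=np.where(row<110)[0];print(r,c.min()+320 if len(c) else None,c.max()+320 if len(c) else None,end='; ')
print()
for p in((336,245),(336.3,265),(336.3,271)):
    for z in(.112,.117):
        X=onz(w2,p,z);print(p,z,X.round(4),'along',((post-X)@u).round(4),'side',(np.cross(u,X-post)[2]).round(4))
# heights of tab end by w1/w2
print(tri((w1,(362,160)),(w2,(336.3,271))))
```

```text
236 332 340; 240 332 335; 244 332 335; 248 332 335; 252 332 339; 256 333 339; 260 333 339; 264 333 339; 268 333 339; 272 None None; 
(336, 245) 0.112 [ 0.4434 -0.1814  0.112 ] along 0.0321 side 0.0002
(336, 245) 0.117 [ 0.4439 -0.179   0.117 ] along 0.0297 side 0.0005
(336.3, 265) 0.112 [ 0.4325 -0.2142  0.112 ] along 0.0667 side 0.0002
(336.3, 265) 0.117 [ 0.4332 -0.2114  0.117 ] along 0.0638 side 0.0005
(336.3, 271) 0.112 [ 0.429  -0.2243  0.112 ] along 0.0774 side 0.0004
(336.3, 271) 0.117 [ 0.4297 -0.2213  0.117 ] along 0.0743 side 0.0007
(array([ 0.42869425, -0.22552515,  0.10987342]), [array([-1.40948443e-05,  7.19822900e-03]), array([ 0.00581936, -0.00254001])])
```

servo_tool([
  [5, -3, -0.4, 0, 0, 0, 4],
  [5, -7, -1, 0, 0, 0, 8.4],
  [5, -11, -1.6, 0, 0, 0, 8.4],
  [5, -14, -2.1, 0, 0, 0, 8.4],
  [5, -15.3, -2.2, 0, 0, 0, 8.4],
  [5, -15.3, -2.2, 4, 0, 0, 8.4],
  [5, -15.3, -2.2, 8, 0, 0, 8.4],
  [5, -15.3, -2.2, 11, 0, 0, 8.4],
  [5, -15.3, -2.2, 11, 0, 0, 8.4],
  [5, -15.3, -2.2, 11, 0, 0, 8.4],
])

```text
clock: 17.3
position: [0.4341, -0.2119, 0.2017]
tool_rot: [-3.141, -0.001, 1.251]
force: [0.3, 0.2, 0.9]
grip_width: 0.0498
finger_force: 0.0
```

Run:
```python
from h import *
s=bot.observe();print(s['clock'],s['position'],s['tool_rot'],s['force'],s['qpos'].round(2))
go((.4335,-.2125,.084),1.25)
```

```text
17.3 [ 0.43408824 -0.21192621  0.20167435] [-3.14062976e+00 -5.29343187e-04  1.25076815e+00] [0.33626905 0.21833451 0.88843635] [ 0.66  0.36 -0.41  1.98  0.19  0.84 -0.17]
shift [-0.08 -0.03 11.77] turn [-0.06 -0.03  0.04] dist 11.8
```

servo_tool([
  [5, 0, 0, 3, 0, 0, 0],
  [5, 0, 0, 6, 0, 0, 0],
  [5, 0, 0, 9, 0, 0, 0],
  [5, 0, 0, 11, 0, 0, 0],
  [5, 0, 0, 11.7, 0, 0, 0],
  [5, 0, 0, 11.7, 0, 0, 0],
  [5, 0, 0, 11.7, 0, 0, 0],
])

```text
clock: 18.0
position: [0.4347, -0.2127, 0.0858]
tool_rot: [3.14, 0.0, 1.25]
force: [-0.0, -0.6, 0.0]
grip_width: 0.0498
finger_force: 0.0
```

servo_tool([
  [3, 0, 0, 0, 0, 0, 0],
  [2, 0, 0, 0, 0, 0, 0],
  [1.2, 0, 0, 0, 0, 0, 0],
  [0.8, 0, 0, 0, 0, 0, 0],
  [0.8, 0, 0, 0, 0, 0, 0],
  [0.8, 0, 0, 0, 0, 0, 0],
  [0.8, 0, 0, 0, 0, 0, 0],
], force=40)

```text
clock: 18.7
position: [0.4328, -0.2122, 0.0844]
tool_rot: [-3.14, 0.0, 1.25]
force: [-4.6, 1.7, 2.0]
grip_width: 0.0114
finger_force: 41.4
```

servo_tool([
  [0.8, 0, 0, -0.3, 0, 0, 0],
  [0.8, 0, 0, -0.6, 0, 0, 0],
  [0.8, 0, 0, -0.9, 0, 0, 0],
  [0.8, 0, 0, -1.2, 0, 0, 0],
  [0.8, 0, 0, -1.5, 0, 0, 0],
  [0.8, 0, 0, -1.8, 0, 0, 0],
  [0.8, 0, 0, -2.1, 0, 0, 0],
  [0.8, 0, 0, -2.4, 0, 0, 0],
  [0.8, 0, 0, -2.4, 0, 0, 0],
])

```text
clock: 19.6
position: [0.4329, -0.2122, 0.1086]
tool_rot: [-3.14, 0.0, 1.25]
force: [-7.4, 2.3, 2.2]
grip_width: 0.011
finger_force: 41.3
```

servo_tool([
  [0.8, 0, 0, -0.1, 0, 0, 0],
  [0.8, 0, 0, -0.2, 0, 0, 0],
  [0.8, 0, 0, -0.3, 0, 0, 0],
  [0.8, 0, 0, -0.4, 0, 0, 0],
])

```text
clock: 20.0
position: [0.4328, -0.2122, 0.1123]
tool_rot: [-3.14, 0.0, 1.25]
force: [-6.4, 2.8, -2.5]
grip_width: 0.0115
finger_force: 40.6
```

Run:
```python
from h import *
s=bot.observe();print(s['clock'],s['position'],s['tool_rot'],s['force'],s['moment'])
a=cam('scene','scene9');b=cam('side','side9')
d=np.load('S.npz');S=d['S'];u=d['u']
p=proj(a,(S[0],S[1],.148)).round().astype(int);print(p)
print(cv2.cvtColor(a['frame'],cv2.COLOR_BGR2HSV)[p[1]-3:p[1]+20,p[0]-8:p[0]+16,2])
for z in (.138,.142,.148):print(z,proj(a,[*(S-.02*u)[:2],z]))
```

```text
20.0 [ 0.43278823 -0.21217171  0.11231157] [-3.13956262e+00  1.95120968e-04  1.24999484e+00] [-6.39391814  2.82795313 -2.45411804] [ 0.24350355  1.16734306 -0.01259057]
[337 181]
[[189 193 203 205 203 206 103  52  54  52  51  51  92 189 205 204 204 205
  203 193 191 192 199 198]
 [200 204 202 205 182 137  68  42  48  49  53  48  62 138 187 204 204 202
  198 201 201 202 200 201]
 [205 203 203 198 149 116  61  48  50  51  47  41  59 114 153 198 201 196
  195 194 197 199 203 206]
 [208 209 205 202 134 110  68  53  50  52  46  48  73 111 130 190 202 204
  202 205 204 203 203 204]
 [206 205 208 202 130 105 111  92  85  71  77  82 107 108 113 187 199 198
  201 203 179 148 152 156]
 [203 203 208 208 175 118 111 109 115 110 113 108  99 113 142 151 150 135
  122 123 114 109 112 115]
 [203 201 202 204 200 177 169 128 104 103 107 113 103 111 113 113 113 114
  117 112 110 107 108 111]
 [197 203 203 203 208 204 196 152 107  95  93 105 118 115 113 120 128 129
  145 145 168 167 195 198]
 [206 204 207 206 207 209 207 156 102 102  98 148 166 169 197 204 201 201
  207 204 202 198 205 201]
 [198 202 20
[... 804 characters left out ...]
3  94  94  93  96  99  90  93 101  94  85  95 103 107 105 102 102
  101 102  99  99 100 100]
 [ 94 101  96 100 104 104 100  92  98 101  94 103 104 101 101 101  99  98
   99  95  93  96  99  98]
 [103 104 100 104 104 102  94  86  90 100  93 101  99 103  99  99  94  99
   97 100 103  96  96  97]
 [101 104 102 103  99 103  86  81  92 100  88  96 100  99  98  98  97  97
   95  98  95  96  94  97]
 [ 94 101 100 100 105 102  90  86  92  92  84  91  90  94  95  94  94  96
   94  95  93  98  94  90]
 [ 86 103  98 100  97  97  94  94  97  94  96  92  96  98  93  92  96  97
   97  93  88  93  91  87]]
0.138 [343.21528407 183.30313313]
0.142 [343.22700725 182.218801  ]
0.148 [343.24465254 180.58670554]
```

servo_tool([
  [0.8, 0, 0, -0.05, 0, 0, 0],
  [0.8, 0, 0, -0.1, 0, 0, 0],
  [0.8, 0, 0, -0.15, 0, 0, 0],
  [0.8, 0, 0, -0.2, 0, 0, 0],
])

```text
clock: 20.5
position: [0.4328, -0.2122, 0.1143]
tool_rot: [-3.14, 0.0, 1.25]
force: [-5.4, 1.3, -3.5]
grip_width: 0.0112
finger_force: 40.6
```

servo_tool([
  [0.8, 0, 0, -0.05, 0, 0, 0],
  [0.8, 0, 0, -0.1, 0, 0, 0],
])

```text
clock: 20.7
position: [0.4328, -0.2122, 0.1153]
tool_rot: [-3.14, 0.0, 1.25]
force: [-6.0, 1.3, -3.3]
grip_width: 0.0115
finger_force: 40.6
```

servo_tool([
  [0.8, 0, 0, -0.05, 0, 0, 0],
  [0.8, 0, 0, -0.1, 0, 0, 0],
])

```text
clock: 20.9
position: [0.4328, -0.2122, 0.1163]
tool_rot: [-3.14, 0.0, 1.25]
force: [-5.1, 1.9, -3.4]
grip_width: 0.0113
finger_force: 40.6
```

servo_tool([
  [0.8, 0, 0, -0.05, 0, 0, 0],
  [0.8, 0, 0, -0.1, 0, 0, 0],
])

```text
clock: 21.1
position: [0.4328, -0.2122, 0.1173]
tool_rot: [-3.14, 0.0, 1.25]
force: [-5.5, 1.6, -3.8]
grip_width: 0.0114
finger_force: 40.6
```

servo_tool([
  [0.8, 0, 0, -0.05, 0, 0, 0],
  [0.8, 0, 0, -0.1, 0, 0, 0],
])

```text
clock: 21.3
position: [0.4328, -0.2122, 0.1183]
tool_rot: [-3.14, 0.0, 1.25]
force: [-6.2, 2.3, -2.5]
grip_width: 0.0111
finger_force: 40.6
```

```bash
cat > q.py <<'E'
from h import *
import sys
s=bot.observe();print(s['clock'],s['position'],s['force'],s['moment'])
a=cam('scene',sys.argv[1]);b=cam('side','s'+sys.argv[1])
print(cv2.cvtColor(a['frame'],cv2.COLOR_BGR2HSV)[176:194,331:353,2])
# sub-pixel grip top row in scene as lift monitor
for n in('scene8',sys.argv[1]):
    g=dict(np.load(f'pics/{n}.npz'))['frame'];S=cv2.cvtColor(g,cv2.COLOR_BGR2HSV)[...,1].astype(float)
    print(n,'brown area',S[160:190,335:342].clip(15,125).sum(1)[:12].round(),'bottom',S[174:190,336:341].clip(20,115).sum()/ (5*95))
E
python3 q.py s10
```

```text
21.3 [ 0.43281471 -0.2121905   0.1182992 ] [-6.21483823  2.25342881 -2.54914846] [0.32732324 1.18823866 0.00445657]
[[208 209 207 205 106  50  48  51  49  46  98 192 197 196 198 199 195 195
  201 204 211 206]
 [205 205 207 207 109  47  46  49  48  45  99 188 201 200 202 204 199 198
  195 201 204 200]
 [202 204 205 199 108  51  48  54  51  44  93 190 205 204 208 205 196 197
  193 192 199 200]
 [205 204 186 140  66  45  51  51  49  50  63 135 189 203 202 203 202 203
  205 203 203 203]
 [204 198 150 115  59  44  42  47  43  45  62 112 157 197 202 198 193 194
  195 194 198 181]
 [206 197 135 109  70  56  56  51  50  50  70 113 127 149 173 158 155 151
  140 123 122 116]
 [208 204 131 107 109  94  80  70  80  79 108 105  96 107 117 115 115 114
  115 116 108 106]
 [207 203 178 119 111 114 114 114 111 111  98 103 113 108 107 112 117 129
  147 142 139 161]
 [200 201 201 175 167 125 109 105 104 119 133 146 149 146 161 192 202 202
  198 198 199 197]
 [206 203 207 206 200 154 103  94 103 160 198 204 207 205 207 201 201 199
  204 207 203 202]
 [210 206 206 205 205 157 107  99 102 154 196 202 204 
[... 199 characters left out ...]
03 201
  204 208 206 200]
 [196 198 204 204 199 153 108  99  98 161 199 203 197 194 196 201 202 202
  200 203 203 202]
 [194 195 203 203 198 155 106  96  96 149 201 206 203 199 199 207 203 191
  169 150 138 133]
 [201 202 200 194 193 154 104  97 101 143 182 195 190 181 176 174 169 126
  107 103  98  99]
 [200 195 181 158 152 128  95 102  96  83 112 155 122 109 105  98 100  91
   88  94  95  94]
 [114 112 104 100 102  92  89 100  93  73  90  99  93  93  93  94  90  93
   94  95  94  96]]
scene8 brown area [105. 105. 105. 105. 105. 159. 528. 735. 724. 688. 693. 690.] bottom 11.208421052631579
s10 brown area [105. 105. 105. 105. 105. 125. 390. 683. 708. 686. 672. 667.] bottom 11.288421052631579
```

servo_tool([
  [0.8, 0, 0, -0.05, 0, 0, 0],
  [0.8, 0, 0, -0.08, 0, 0, 0],
])

```text
clock: 21.6
position: [0.4328, -0.2122, 0.1191]
tool_rot: [-3.14, 0.0, 1.25]
force: [-5.3, 1.8, -2.9]
grip_width: 0.0115
finger_force: 40.6
```

servo_tool([
  [0.8, 0, 0, -0.04, 0, 0, 0],
  [0.8, 0, 0, -0.08, 0, 0, 0],
])

```text
clock: 21.8
position: [0.4328, -0.2122, 0.1199]
tool_rot: [-3.14, 0.0, 1.25]
force: [-5.8, 1.5, -4.1]
grip_width: 0.0115
finger_force: 40.6
```

```bash
python3 q.py s11
```

```text
21.8 [ 0.43278426 -0.21220508  0.11989115] [-5.82965009  1.52894157 -4.05447918] [0.3153415  1.17352078 0.01206408]
[[209 209 207 204 105  49  46  54  47  48  94 193 203 198 201 195 198 196
  202 209 211 208]
 [205 206 210 205 102  55  45  54  53  52  93 187 201 203 202 199 197 198
  203 204 203 201]
 [205 206 206 205 104  54  48  47  43  54  91 190 205 206 208 205 199 196
  192 193 199 200]
 [206 204 182 141  72  50  48  48  51  47  65 138 187 203 203 202 198 202
  200 201 198 202]
 [204 203 148 116  59  50  51  53  52  46  60 117 157 198 202 202 191 191
  177 158 153 152]
 [204 200 136 114  75  58  51  44  49  46  79 108 115 147 146 144 124 116
  116 108 113 115]
 [207 201 130 107 107  93  81  71  80  82 111 103  90 110 112 120 115 111
  106 114 114 124]
 [203 205 175 119 110 112 111 112 107 113 102  98 107 120 130 146 149 145
  159 186 195 204]
 [202 202 201 173 170 127 104 103 107 119 137 163 199 206 205 201 201 196
  196 202 202 201]
 [203 206 208 203 200 151 104  97 103 159 198 205 207 207 206 204 203 204
  204 204 205 202]
 [206 207 206 208 205 156 105  98 100 154 190 202 205 
[... 199 characters left out ...]
01 200
  204 206 207 206]
 [199 198 205 204 202 153 102  97 100 160 202 203 192 189 199 203 203 202
  201 201 200 200]
 [193 196 202 199 197 154 107  95  97 149 197 206 199 204 203 204 199 193
  166 157 140 131]
 [200 204 201 198 191 151 108  98  96 144 186 191 192 181 176 172 169 125
  108 103  98  94]
 [198 195 173 163 155 127  95  99  94 126 164 163 122 105 102 100  99  93
   92  96  92  94]
 [116 113 107 100  98  91  92 100  96  79  91  99  88  93  91  91  93  97
   94  92  94  99]]
scene8 brown area [105. 105. 105. 105. 105. 159. 528. 735. 724. 688. 693. 690.] bottom 11.208421052631579
s11 brown area [105. 105. 105. 105. 105. 121. 396. 682. 686. 679. 682. 687.] bottom 11.298947368421052
```

servo_tool([
  [0.8, 0, 0, -0.04, 0, 0, 0],
  [0.8, 0, 0, -0.07, 0, 0, 0],
])

```text
clock: 22.1
position: [0.4328, -0.2122, 0.1206]
tool_rot: [-3.14, 0.0, 1.25]
force: [-6.0, 2.0, -3.7]
grip_width: 0.0114
finger_force: 40.6
```

servo_tool([
  [0.8, 0, 0, -0.04, 0, 0, 0],
  [0.8, 0, 0, -0.07, 0, 0, 0],
])

```text
clock: 22.3
position: [0.4328, -0.2122, 0.1213]
tool_rot: [-3.14, 0.0, 1.25]
force: [-5.8, 1.6, -4.2]
grip_width: 0.0115
finger_force: 40.6
```

servo_tool([
  [0.8, 0, 0, -0.03, 0, 0, 0],
  [0.8, 0, 0, -0.06, 0, 0, 0],
])

```text
clock: 22.5
position: [0.4328, -0.2122, 0.1219]
tool_rot: [-3.14, 0.0, 1.25]
force: [-5.5, 3.1, -3.4]
grip_width: 0.011
finger_force: 40.6
```

servo_tool([
  [0.8, 0, 0, -0.03, 0, 0, 0],
  [0.8, 0, 0, -0.06, 0, 0, 0],
])

```text
clock: 22.7
position: [0.4328, -0.2122, 0.1225]
tool_rot: [-3.14, 0.0, 1.25]
force: [-5.3, 1.9, -4.1]
grip_width: 0.0113
finger_force: 40.6
```

```bash
python3 q.py s12
```

```text
22.7 [ 0.4327911  -0.21218913  0.12247052] [-5.29246635  1.89471951 -4.12042541] [0.33139323 1.14562027 0.00504385]
[[208 206 211 207 107  50  52  47  48  46  98 195 202 192 198 199 198 199
  201 209 206 204]
 [203 208 208 204 104  54  48  42  50  49  92 188 200 202 204 202 198 199
  200 204 206 205]
 [202 203 206 202 108  53  49  46  56  45  89 186 206 204 211 205 201 197
  194 198 201 203]
 [205 203 182 136  63  47  49  49  51  48  65 135 183 206 201 202 200 200
  200 196 176 160]
 [206 199 149 117  61  49  51  44  51  48  57 114 156 177 162 154 150 137
  125 121 118 109]
 [203 198 139 113  68  55  46  49  48  51  78 109 110 116 107 111 114 118
  111 105 109 112]
 [206 199 128 108 103  94  85  70  72  78 106 107  90 107 108 114 132 145
  147 137 159 193]
 [203 203 176 116 108 112 117 110 114 111 102 119 136 152 187 197 201 204
  197 194 200 206]
 [201 205 198 174 168 128 107 104 104 119 147 190 203 205 205 207 206 201
  199 202 199 198]
 [202 207 206 201 198 150 100 100 104 158 194 206 211 208 207 205 201 198
  204 205 204 202]
 [211 207 206 207 206 158 109  99  98 159 193 201 204 
[... 199 characters left out ...]
03 204
  207 208 206 198]
 [196 199 203 204 199 153 103 100  97 149 196 203 194 194 200 204 201 206
  198 203 200 201]
 [193 197 205 200 198 153 108  97  99 147 199 206 201 201 202 204 198 194
  166 151 138 131]
 [204 202 198 193 194 151 103 101  98 144 189 197 187 185 174 170 123 113
  105 101 103  95]
 [196 192 180 158 155 127  95  99  94 126 162 160 118 104 101 105  92  88
   90  93  94  91]
 [120 112 102  98 100  84  93 103  96  82  92  97  92  90  91  94  90  93
   94  98  98  97]]
scene8 brown area [105. 105. 105. 105. 105. 159. 528. 735. 724. 688. 693. 690.] bottom 11.208421052631579
s12 brown area [105. 105. 105. 105. 105. 127. 392. 693. 704. 682. 670. 686.] bottom 11.197894736842105
```

```bash
cat > rel.py <<'E'
from h import *
import sys
f=dict(np.load(f'pics/{sys.argv[1]}.npz'));V=cv2.cvtColor(f['frame'],cv2.COLOR_BGR2HSV)[...,2].astype(float)
d=np.load('S.npz');S=d['S'];u=d['u'];v=np.array([u[1],-u[0],0])
off=np.array([0.8,0])
def edge(col,r0,up):  # subpixel crossing of 158 from object going up/down
    r=r0
    st=-1 if up else 1
    while V[r,col]<158:r+=st
    a,b=V[r-st,col],V[r,col];return r-st+st*(158-a)/(b-a)
def rowat(curve,col):
    P=np.array([proj(f,X) for X in curve])+off; o=np.argsort(P[:,0]);return np.interp(col,P[o,0],P[o,1])
from scipy.optimize import brentq
t=np.linspace(0,.06,60)
for c in range(346,354):
    r0=int(np.argmin(V[176:188,c]))+176
    e=[]
    for up,side,dz in((True,1,0),(False,-1,-.004)):
        sg=side*np.sign((f['R']@v)[2]) # far side for the top edge
        ob=edge(c,r0,up)
        g=lambda z:rowat([np.array([S[0],S[1],0])-(.009+k)*u+sg*.005*v+[0,0,z+dz] for k in t],c)-ob
        e.append(brentq(g,.1,.2))
    print('pointer',c,np.round(e,4))
a=np.linspace(0,2*np.pi,721)
for c in(334,335):
    ob=edge(c,182,False)
    def g(z):
        P=np.array([proj(f,(S[0]+.017*np.cos(k),S[1]+.017*np.sin(k),z)) for k in a])+off
        i=P[:,1]>np.median(P[:,1]);P=P[i];o=np.argsort(P[:,0]);return np.interp(c,P[o,0],P[o,1])-ob
    print('disc',c,brentq(g,.1,.2))
E
python3 rel.py s12; python3 rel.py s11
```

```text
pointer 346 [0.1464 0.147 ]
pointer 347 [0.1462 0.147 ]
pointer 348 [0.1463 0.1471]
pointer 349 [0.1462 0.1466]
pointer 350 [0.1459 0.1455]
pointer 351 [0.1461 0.1465]
pointer 352 [0.1466 0.1475]
pointer 353 [0.1465 0.1473]
disc 334 0.146704859693438
disc 335 0.1478573804139818
pointer 346 [0.1433 0.1444]
pointer 347 [0.1437 0.1441]
pointer 348 [0.1434 0.1433]
pointer 349 [0.1434 0.1438]
pointer 350 [0.144  0.1446]
pointer 351 [0.1439 0.1444]
pointer 352 [0.1435 0.1443]
pointer 353 [0.1436 0.1439]
disc 334 0.14671186662860242
disc 335 0.14797899015449514
```

servo_tool([
  [0.8, 0, 0, -0.02, 0, 0, 0],
  [0.8, 0, 0, -0.04, 0, 0, 0],
])

```text
clock: 23.0
position: [0.4328, -0.2122, 0.1229]
tool_rot: [-3.14, 0.0, 1.25]
force: [-5.3, 1.5, -3.3]
grip_width: 0.0114
finger_force: 40.5
```

servo_tool([
  [0.8, 0, 0, -0.02, 0, 0, 0],
  [0.8, 0, 0, -0.04, 0, 0, 0],
])

```text
clock: 23.2
position: [0.4327, -0.2122, 0.1232]
tool_rot: [-3.14, 0.0, 1.25]
force: [-5.5, 2.2, -6.9]
grip_width: 0.0114
finger_force: 40.2
```

Contact felt: the force stepped from −3.4 N to −6.9 N. Releasing the tab.

servo_tool([
  [2, 0, 0, 0, 0, 0, 0],
  [4, 0, 0, 0, 0, 0, 0],
  [5, 0, 0, 0, 0, 0, 0],
  [5, 0, 0, 0, 0, 0, 0],
  [5, 0, 0, 0, 0, 0, 0],
])

```text
clock: 23.7
position: [0.4339, -0.2124, 0.1234]
tool_rot: [3.141, -0.0, 1.25]
force: [0.4, 0.3, 0.6]
grip_width: 0.0505
finger_force: 0.0
```

```bash
python3 q.py s13|tail -2; python3 rel.py s13; python3 -c "
from h import *
s=bot.observe();print(s['clock'],s['grip_width'],s['force'],s['finger_force'])"
```

```text
scene8 brown area [105. 105. 105. 105. 105. 159. 528. 735. 724. 688. 693. 690.] bottom 11.208421052631579
s13 brown area [105. 105. 105. 105. 105. 132. 386. 692. 681. 667. 687. 682.] bottom 11.105263157894736
pointer 346 [0.1466 0.1473]
pointer 347 [0.1469 0.1468]
pointer 348 [0.1468 0.1475]
pointer 349 [0.1463 0.1464]
pointer 350 [0.1465 0.1473]
pointer 351 [0.1482 0.147 ]
pointer 352 [0.1473 0.1475]
pointer 353 [0.1466 0.1471]
disc 334 0.147599551357439
disc 335 0.14820347342613688
23.8 0.049884002254138915 [ 0.51659503  0.78825841 -0.05691041] 0.0
```

servo_tool([
  [5, 0, 0, -2, 0, 0, 0],
  [5, 0, 0, -5, 0, 0, 0],
  [5, 0, 0, -9, 0, 0, 0],
  [5, 0, 0, -13, 0, 0, 0],
  [5, 0, 0, -15, 0, 0, 0],
  [5, 0, 0, -15, 0, 0, 0],
  [5, 0, 0, -15, 0, 0, 0],
])

```text
clock: 24.5
position: [0.4337, -0.2124, 0.2732]
tool_rot: [3.141, 0.0, 1.25]
force: [0.4, 0.7, -0.4]
grip_width: 0.0502
finger_force: 0.0
```

```bash
python3 q.py s14|tail -2; python3 rel.py s14|tail -4; python3 -c "
from h import *
print(bot.job_done())"
```

```text
scene8 brown area [105. 105. 105. 105. 105. 159. 528. 735. 724. 688. 693. 690.] bottom 11.208421052631579
s14 brown area [105. 105. 105. 105. 105. 127. 385. 678. 685. 666. 648. 683.] bottom 11.178947368421053
pointer 352 [0.1416 0.1476]
pointer 353 [0.1409 0.1473]
disc 334 0.14744720752397514
disc 335 0.14823375816844295
the job is handed in; nothing more can be done
None
```

The job is handed in, with no verdict returned: the rod stands released on the socket bottom, about 47 mm deep (roughly 58 mm exposed), and the last clean camera check put the marker's pointer within about 1 mm under the disc.

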